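# Change the specimen on the microscope and sort out the swapped trays

## Robot

A 6-joint arm with a two-finger parallel gripper is mounted at the origin on the work surface. World frame = base frame: x ahead of the robot, y to its left, z up, the work surface at z = 0. Lengths are in m, angles in rad, forces in N, time in s.
With the tool pointing down it reaches from about 0.25 to 0.725 m from the base axis. Payload 4 kg.
Tool frame: the origin (TCP) lies between the finger pads; the fingertips stand 22 mm ahead of it and the grasp point (between the pads) lies 3 mm ahead of it; z points along the fingers, y is the direction in which the jaws open and shut (so a half turn about z gives the same grasp; the last joint's range is limited). The gripper opens to 85 mm and grips with 20 to 120 N. Pads are 22 mm wide; open, the fingers measure 114 mm over their backs; the gripper's body (76 mm by 85 mm) begins 54 mm behind the grasp point. The pads swing forward as they close: fully open they stand 13 mm farther back than shut.
Start: joints at [1.315, 0.241, 0.005, 1.335, 0, 1.571], TCP at [0.127, 0.484, 0.253] pointing down, gripper open.
Joint ranges: [-2.72, 2.72], [-1.05, 1.87], [-1.09, 1.28], [-1.99, 2.15], [-1.42, 1.44], [-3.14, 3.14]. Speed limits (rad/s): [2.79, 2.79, 3.14, 3.14, 3.14, 3.14].

## Interface

Orientations are given as a rotation vector (axis times angle).
In Python, from rig import * gives the robot as it stands. The module is installed in compiled form; this text tells all that it offers.
- The arm moves only by the tool jog_arm, never from a script. Its argument "series" is a list of rows, each a list of 3 entries, a list of its own where there are three numbers: the shift along the tool's x, y, z in m, then the turn about the tool's z in rad, then the finger opening in m, from 0 to 0.0854. In form: [[[tx, ty, tz], twist, gripper], ...]. A call has 1 to 10 rows; each row shifts and turns the commanded pose from where the row before left it, along the tool's axes as they then stand; what a row does not reach is not made up. A row lasts 1/8 s, in which the tool goes at most 62.5 mm and 10.7 degrees, less where a joint would pass 70% of its speed; a pose out of reach is approached as far as the arm can. A call with a gripper value outside its range is refused whole. The fingers move at their own pace and stop on an object; the grip force is fixed at half the most. Time passes only in rows, so rows that do not move let the fingers close. It gives the time, the measured TCP pose, the force and the opening at its end, in the units of the state.
- read_state(): the state, without advancing time (a new reading comes with each control period).
- camera(name): name is "scene" or "top"; returns a dict with "image" (420x560x3 uint8, red, green, blue), "camera_matrix" (3x3 intrinsics, pixels), "k1" (the pictures are not rectified: a ray, as slopes to the right and down, at radius r is drawn at 1 + k1 r^2 times it, then the intrinsics apply), "extrinsics" (4x4, takes a point from camera to world coordinates). Camera axes: x right, y up, looking along -z (the intrinsics and any distortion apply to the point x, -y, -z); pixel columns grow to the right and rows downward; lengths in m; the calibration is good to about 2 mm. A picture is of the moment at which its call begins. There is no depth.
- close_job(): hands the job in, once; it reports no verdict.
Trained networks look in a picture, given as the dict that the camera call returned (one of the last four; its "shot" number tells which), for a name from the list of things; names that differ only in an ending like _2 or _b are one class to them, and where a whole thing is asked for, a point or a joint stands for the part that bears it (a point fixed in the world has none). Each returns a list of dicts, best first, with "conf" (0 to 1); they miss things now and then, are a little off and sometimes report something else, mostly with a low value. They report only what shows in the picture. A call takes as long as a camera call. They do not tell look-alikes from the thing itself.
- boxes_of(target, picture): "extent" ([left, top, width, height] as shares, 0 to 1, of the picture: columns of its width, rows of its height, round what is visible of it).
- tip_of(target, picture): "point" ([column, row] as shares, 0 to 1, of the picture: columns of its width, rows of its height: a listed point, or the origin of a listed thing).
The state is a dict: "time_s": time; "joint_positions": joint angles; "joint_vel": joint speeds; "joint_efforts": joint torques, N m; "tool_pos": TCP position; "tool_rot": TCP orientation; "wrist_force": force on the tool from outside, world axes, zero at the start; "wrist_torque": the same for the moment, N m; "width": opening from 0.0 (shut) to 1.0 (fully open).
Only numpy, scipy, OpenCV 4.12 (cv2) and the standard library are available. Lean on these libraries where they do the work, as an engineer would, in place of code of your own. Each camera call takes 0.05 s, during which the arm holds its last target. There are 200 camera calls.

## Task

The ammonite on the microscope's stage is done and the sawn block is next, but the trays were mixed up: the drill core lies in the ammonite's round dish and the block lies in the core's long tray (the block's own square tray stands empty, so you can park a specimen there). Move them round so that the sawn block lies centred on the round black stage plate, the ammonite flat in the round dish and the drill core flat in the long tray. Set the specimens down rather than dropping them, never let two of them touch, and leave the dust cap, the pocket lens and the loose stone where they are.

Things in the scene. Friction and masses are not known exactly. Their poses are not given: they have to be found in the camera images.
- ammonite: Coiled, ribbed brown fossil lying flat, an oval disc of about 50 mm (its x) by 57 mm (its y) and 29 mm high, its rim upright between 7 and 22 mm above its underside. Origin: centre of its underside; z is up. About 140 g (hidden: 0.8 to 1.25 times). At the start it lies on the microscope's stage plate, turned any way.
- drill_core: Grey rock cylinder of 46 mm diameter and 84 mm length lying on its side along its own x axis, on a flat sawn along its underside, so that it does not roll: the cylinder's axis is 18 mm above the flat, its top 41 mm. Origin: centre of the flat underside; z is up. About 330 g (hidden: 0.8 to 1.25 times). At the start it lies in the round dish, turned any way.
- sawn_block: Sandy-brown rectangular sawn stone, 58 mm (x) by 44 mm (y) by 34 mm high, with upright sides and a speckled polished top, one top corner (+x, +y) broken off down to 20 mm above the underside. Origin: centre of its underside; z is up. About 230 g (hidden: 0.8 to 1.25 times). At the start it lies in the long tray, roughly along it.
- round_dish: The ammonite's place: a fixed round white dish, 116 mm outside diameter, wall 3 mm thick and 9 mm high, floor 3 mm above the desk. Origin: centre of its underside, on the desk.
- long_tray: The drill core's place: a fixed rectangular card tray, 120 mm (its x) by 72 mm (its y) outside, walls 3 mm thick and 9 mm high, floor 3 mm above the desk. The core lies flat in it only along its x, either way round. Origin: centre of its underside.
- square_tray: The sawn block's own tray, empty at the start: a free spot to park a specimen. Fixed card tray, 98 by 98 mm outside, walls 3 mm thick and 9 mm high, floor 3 mm above the desk. Origin: centre of its underside.
- stage_plate (a point): Centre of the top of the round black stage plate, 95 mm diameter, flush in the microscope's fixed cream base, 22 mm above the desk. The base reaches 95 mm to its -x, 165 mm to +x, 90 mm to each side. The pole (32 mm thick, 0.31 m high) stands 125 mm to +x, its focus block 100 mm to +x; two 8 mm high clips at x 66, y +-62 mm. The head is swung away beyond the pole: the stage is open from above.
- dust_cap: Bystander: round black lens cap, 56 mm diameter, 12 mm high, lying on the desk. Origin: centre of its underside. Leave it.
- pocket_lens: Bystander: folding pocket lens, steel case with a small round lens, about 65 by 24 mm, 18 mm high. Origin: middle of its underside. Leave it.
- loose_stone: Bystander: rough ochre stone without sawn faces, about 60 by 43 mm, 24 mm high. Origin: middle of its underside. Leave it.
Mind the look-alikes: they are no part of the job. Leave any green or yellow look-alike of the drill_core alone.

How it is judged:
By the outcome, as a careful person would: the job done as asked, in the order asked, and still so for the second after the job is handed in, with the robot touching nothing.
It also fails if it takes over 112 s, if anything falls off the work surface, if the arm or the gripper's body presses on something with over 40 N, if the wrist force passes 120 N, or if a joint passes its speed limit or range.

## Working session

There is one attempt and no reset: what is moved stays moved. The work goes in short steps, Python scripts to look and compute and a tool call to move; the robot and the scene stay as the last step left them, time stands still between calls to the robot, and variables do not carry over. Pictures are saved under pics/ and viewed, about 12 in all and at most 16, crops included, and the job is handed in when it is done.

Besides the shell and the picture viewer there is one more tool, called after "Emit:" as name([rows], argument=value, ...), one row to a line, values as JSON. jog_arm: Moves the arm, as the interface text tells. Its arguments: {"type":"object","properties":{"series":{"type":"array"}},"required":["series"]}

```bash
mkdir -p pics; cat > h.py <<'E'
from rig import *
import numpy as np, cv2
def ray(p,uv):
    K=np.array(p["camera_matrix"]);E=np.array(p["extrinsics"])
    d=np.array([(uv[0]-K[0,2])/K[0,0],(uv[1]-K[1,2])/K[1,1]]);s=d.copy()
    for _ in range(20): s=d/(1+p["k1"]*(s@s))
    return E[:3,3],E[:3,:3]@np.array([s[0],-s[1],-1.])
def at(p,uv,z):
    o,d=ray(p,uv); return o+d*(z-o[2])/d[2]
def proj(p,X):
    K=np.array(p["camera_matrix"]);E=np.array(p["extrinsics"])
    c=E[:3,:3].T@(np.array(X)-E[:3,3]); s=np.array([c[0],-c[1]])/-c[2]
    s=s*(1+p["k1"]*(s@s)); return np.array([K[0,0]*s[0]+K[0,2],K[1,1]*s[1]+K[1,2]])
def save(p,n): cv2.imwrite("pics/"+n,cv2.cvtColor(p["image"],cv2.COLOR_RGB2BGR))
def rect(p,x0,x1,y0,y1,z,s,n=None):
    # metric view of plane z: s px/m; col grows with -y, row grows with -x
    W,H=int((y1-y0)*s),int((x1-x0)*s)
    mp=np.array([[proj(p,[x1-r/s,y1-c/s,z]) for c in range(W)] for r in range(H)],np.float32)
    im=cv2.remap(p["image"],mp[...,0],mp[...,1],cv2.INTER_LINEAR)
    if n: cv2.imwrite("pics/"+n,im[...,::-1])
    return im
E
cat > a.py <<'E'
from h import *
Z=dict(ammonite=.022,drill_core=.003,sawn_block=.003,round_dish=0,long_tray=0,square_tray=0,stage_plate=.022,dust_cap=0,pocket_lens=0,loose_stone=0)
for c in("scene","top"):
    p=camera(c);save(p,c+"0.png");print(c,np.round(p["extrinsics"],3).tolist(),p["k1"])
    for n,z in Z.items():
        for t in tip_of(n,p)[:3]:
            uv=np.array(t["point"])*[560,420]; print(n,round(t["conf"],2),uv.round(),at(p,uv,z).round(3))
print(read_state())
E
python3 a.py
```

```text
scene [[-0.833, -0.468, 0.296, 0.793], [0.554, -0.695, 0.459, 0.516], [-0.009, 0.546, 0.838, 0.965], [0.0, 0.0, 0.0, 1.0]] -0.02920239588740701
ammonite 0.54 [233. 132.] [ 0.447 -0.32   0.022]
ammonite 0.48 [312. 249.] [0.478 0.146 0.022]
drill_core 0.94 [320. 189.] [ 0.341 -0.004  0.003]
drill_core 0.89 [256. 267.] [0.62  0.099 0.003]
drill_core 0.8 [391. 242.] [0.286 0.236 0.003]
sawn_block 0.92 [356. 293.] [0.453 0.296 0.003]
round_dish 0.91 [257. 267.] [0.618 0.102 0.   ]
round_dish 0.44 [314. 248.] [0.466 0.138 0.   ]
long_tray 0.71 [358. 293.] [0.448 0.298 0.   ]
square_tray 0.84 [273. 212.] [ 0.493 -0.018 -0.   ]
stage_plate 0.85 [235. 130.] [ 0.436 -0.324  0.022]
dust_cap 0.56 [312. 248.] [0.47  0.135 0.   ]
pocket_lens 0.46 [212. 217.] [ 0.641 -0.096  0.   ]
loose_stone 0.55 [309. 348.] [0.624 0.34  0.   ]
top [[0.057, 0.972, -0.226, 0.246], [-0.998, 0.056, -0.012, -0.008], [0.001, 0.227, 0.974, 0.99], [0.0, 0.0, 0.0, 1.0]] 0.024551835554481104
ammonite 0.87 [422. 219.] [ 0.453 -0.308  0.022]
drill_core 0.91 [158. 286.] [0.284 0.236 0.003]
drill_core 0.79 [274. 264.] [ 0.344
[... 480 characters left out ...]
9.] [0.627 0.356 0.   ]
{'time_s': 1.1, 'joint_positions': array([ 1.31500148e+00,  2.40567693e-01,  5.01575002e-03,  1.33519609e+00,
       -1.64509469e-05,  1.57082120e+00]), 'joint_vel': array([ 0.00036732,  0.00041114, -0.0014779 , -0.00136073, -0.00151877,
       -0.0022924 ]), 'joint_efforts': array([ 8.88672566e-04, -3.72217441e+01,  2.52697903e+01,  1.26690185e-03,
        2.08373700e-05, -5.62806335e-06]), 'tool_pos': array([0.12651374, 0.48373781, 0.25332864]), 'tool_rot': array([4.00742961e-01, 3.11590569e+00, 7.19440033e-05]), 'wrist_force': array([-0.64574148, -0.65961316, -0.42268966]), 'wrist_torque': array([-0.03786577,  0.00399478, -0.01146222]), 'width': 0.9988242351892564}
```

```bash
python3 - <<'E'
from h import *
a=camera("top");b=camera("scene")
rect(a,.2,.75,-.45,.45,.02,850,"rt.png")
E
```

```text
(no output)
```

View pics/scene0.png

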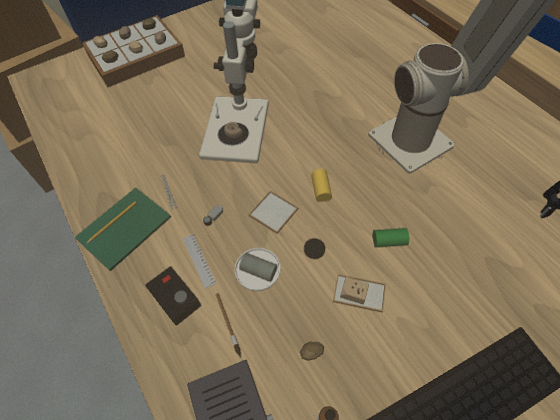

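View pics/rt.png

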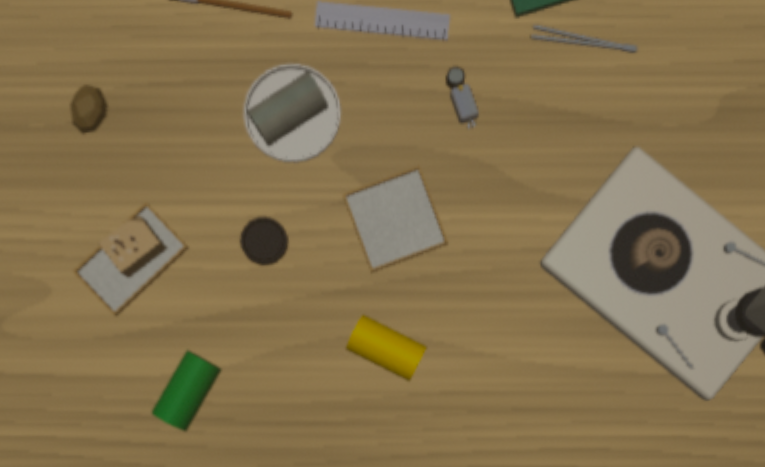

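Look-alikes: for the core, grey in the dish at scene (258,267), yellow at (321,185) and green at (391,237). I choose the grey one. For the ammonite, the coil on the stage at (233,131) against the loose stone at (312,350). The block is in the long tray at (355,291), and the dust cap at (315,248). Next, close metric crops.

```bash
cat > c.py <<'E'
from h import *
import sys
S=2000;R=.066
sp=[("stage .022",.452,-.318,.022),("ammo .037",.452,-.318,.037),("dish .009",.617,.106,.009),("core .021",.617,.106,.021),("tray .009",.45,.3,.009),("block .037",.45,.3,.037),("sq",.495,-.019,.009)]
rows=[]
for c in("top","scene"):
    p=camera(c);ims=[]
    for n,x,y,z in sp[:6]:
        s=S if "stage" not in n else 2000
        im=rect(p,x-R,x+R,y-R,y+R,z,s)[...,::-1].copy()
        cv2.drawMarker(im,(132,132),(0,0,255),0,12,1); cv2.putText(im,c+" "+n,(4,12),0,.4,(0,0,255),1); ims.append(im)
    rows+= [np.hstack(ims[:3]),np.hstack(ims[3:])]
cv2.imwrite("pics/"+sys.argv[1],cv2.resize(np.vstack([np.hstack(rows[:1]),rows[1],rows[2],rows[3]]),None,fx=.56,fy=.56) if 0 else np.vstack([np.hstack([rows[0]]),rows[1]]))
cv2.imwrite("pics/b"+sys.argv[1],np.vstack(rows[2:]))
E
python3 c.py m.png
```

```text
(no output)
```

View pics/m.png

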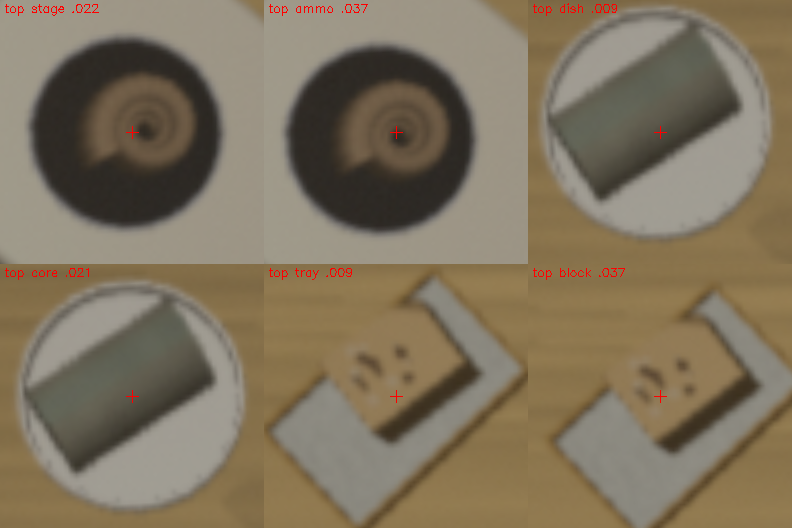

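View pics/bm.png

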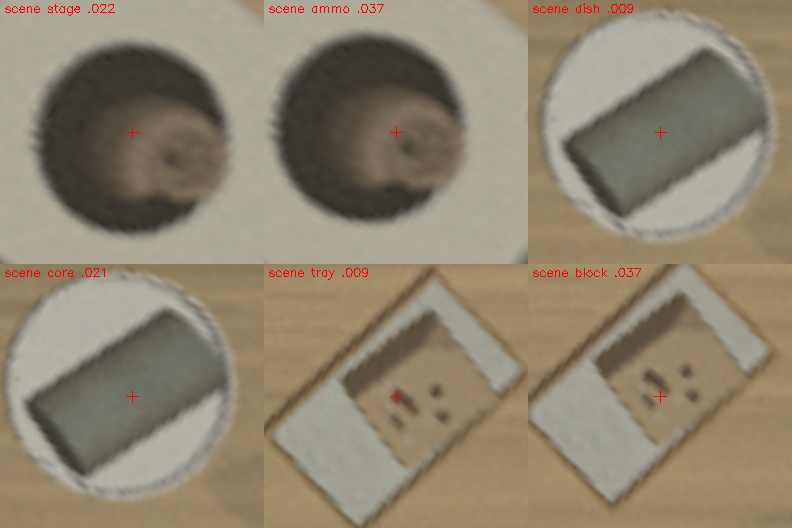

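Seen: the ammonite is near the plate centre, with its aperture toward the lower left in the top view. The grey core lies in the dish at about 147°. The long tray's axis is at about -45°, and the block in it is turned a bit more and chipped. I'll get the ammonite and block angles by segmentation, with one close look at the result.

```bash
python3 - <<'E'
from h import *
R=.05;out=[]
def c2w(x,y,cr): return [round(x+R-cr[1]/6000,4),round(y+R-cr[0]/6000,4)]
for c in("top","scene"):
    p=camera(c)
    for n,x,y,z in(("ammo",.452,-.318,.0365),("block",.455,.298,.037)):
        im=rect(p,x-R,x+R,y-R,y+R,z,6000)
        h=cv2.cvtColor(im,cv2.COLOR_RGB2HSV)
        if n=="ammo": m=((im.max(2)>60)&(h[...,1]>62)&(h[...,0]<25))
        else: m=((h[...,1]>70)&(im.max(2)>110))
        k=np.ones((25,25),np.uint8)
        m=cv2.morphologyEx(cv2.morphologyEx(m.astype(np.uint8),2,np.ones((9,9))),3,k)
        cs,_=cv2.findContours(m,0,1); cs=[q for q in cs if cv2.contourArea(q)>8000]
        q=min(cs,key=lambda q:-cv2.pointPolygonTest(q,(300,300),True))
        r=cv2.minAreaRect(q);e=cv2.fitEllipse(q)
        w=lambda a:np.degrees(np.arctan2(-np.sin(np.radians(a)),-np.cos(np.radians(a)))) 
        b=cv2.boxPoints(r)
        v=b[1]-b[0];u=b[2]-b[1]
        print(c,n,"center",c2w(x,y,r[0]),[(round(np.hypot(*t)/6,1),round(np.degrees(np.arctan2(-t[1],-t[0]))%180)) for t in(v,u)]) # angle: dx=-row, dy=-col
        print("   as world angle",[round(np.degrees(np.arctan2(-t[0],-t[1]))%180) for t in(v,u)],"ell",c2w(x,y,e[0]),np.array(e[1])/6)
        im=im.copy();cv2.drawContours(im,[q],-1,(255,0,0),2);cv2.drawContours(im,[b.astype(int)],-1,(0,0,255),1);out.append(cv2.resize(im,(390,300)) if 0 else cv2.resize(im,(300,300)))
cv2.imwrite("pics/seg.png",np.vstack([np.hstack(out[:2]),np.hstack(out[2:])])[...,::-1])
E
```

```text
top ammo center [0.4548, -0.3167] [(np.float32(48.4), 95), (np.float32(57.1), 5)]
   as world angle [175, 85] ell [0.4537, -0.3166] [48.17162069 59.07806396]
top block center [0.4665, 0.2982] [(np.float32(99.7), 0), (np.float32(77.0), 90)]
   as world angle [90, 0] ell [0.4736, 0.3042] [ 75.8344574  106.72021484]
scene ammo center [0.4487, -0.3196] [(np.float32(52.3), 99), (np.float32(62.9), 9)]
   as world angle [171, 81] ell [0.4479, -0.3201] [50.14435323 61.16689046]
scene block center [0.4506, 0.2874] [(np.float32(78.2), 0), (np.float32(90.5), 90)]
   as world angle [90, 0] ell [0.4444, 0.2824] [71.23519389 92.25556437]
```

View pics/seg.png

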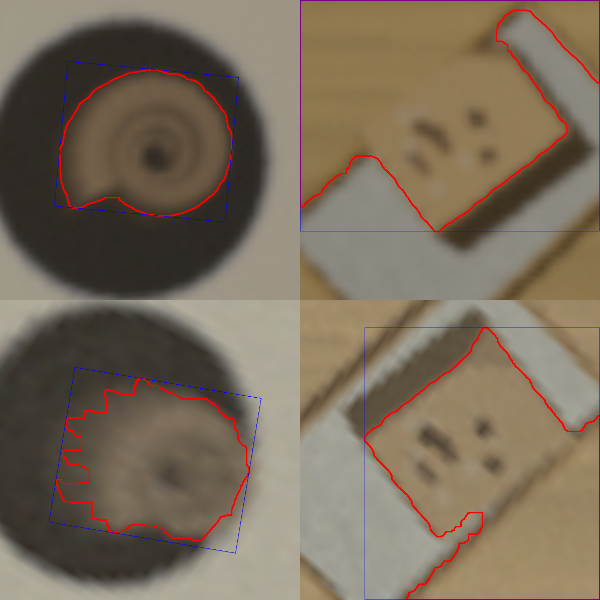

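```bash
cat > plan.py <<'E'
import sys,math,numpy as np
from rig import read_state
from scipy.spatial.transform import Rotation as Ro
# plan.py x y z jawdeg grip [x y z jawdeg grip ...]
s=read_state();p=np.array(s["tool_pos"]);M=Ro.from_rotvec(s["tool_rot"]).as_matrix()
print("tcp",p.round(4),"jaw",round(math.degrees(math.atan2(M[1,1],M[0,1])),1),"tilt",round(math.degrees(math.acos(-M[2,2])),2),"j6",round(s["joint_positions"][5],2),"w",round(s["width"],3),"F",np.round(s["wrist_force"],1),"t",s["time_s"])
a=list(map(float,sys.argv[1:]));th=math.atan2(M[1,0],M[0,0])
for i in range(0,len(a),5):
    t=np.array(a[i:i+3]);ja=th-math.pi/2  # tool y = th-90deg when z down
    d=(math.radians(a[i+3])-ja+math.pi/2)%math.pi-math.pi/2
    n=max(1,math.ceil(np.linalg.norm(t-p)/.058),math.ceil(abs(d)/.18))
    out=[]
    for k in range(n):
        v=(t-p)/n; c,q=math.cos(th),math.sin(th)
        out.append([[round(c*v[0]+q*v[1],4),round(q*v[0]-c*v[1],4),round(-v[2],4)],round(-d/n,4),a[i+4]]); th+=d/n
    p=t;print(n,str(out).replace(" ",""))
E
python3 plan.py .452 -.318 .253 -5 .075 .452 -.318 .12 -5 .075
```

```text
tcp [0.1265 0.4837 0.2533] jaw 75.3 tilt 0.0 j6 1.57 w 1.001 F [-0.4  0.6  0.6] t 1.4
15 [[[np.float64(-0.0345),np.float64(-0.0462),np.float64(0.0)],0.0935,0.075],[[np.float64(-0.0387),np.float64(-0.0428),np.float64(0.0)],0.0935,0.075],[[np.float64(-0.0425),np.float64(-0.039),np.float64(0.0)],0.0935,0.075],[[np.float64(-0.046),np.float64(-0.0349),np.float64(0.0)],0.0935,0.075],[[np.float64(-0.049),np.float64(-0.0304),np.float64(0.0)],0.0935,0.075],[[np.float64(-0.0516),np.float64(-0.0257),np.float64(0.0)],0.0935,0.075],[[np.float64(-0.0538),np.float64(-0.0208),np.float64(0.0)],0.0935,0.075],[[np.float64(-0.0555),np.float64(-0.0157),np.float64(0.0)],0.0935,0.075],[[np.float64(-0.0567),np.float64(-0.0104),np.float64(0.0)],0.0935,0.075],[[np.float64(-0.0575),np.float64(-0.0051),np.float64(0.0)],0.0935,0.075],[[np.float64(-0.0577),np.float64(0.0003),np.float64(0.0)],0.0935,0.075],[[np.float64(-0.0574),np.float64(0.0057),np.float64(0.0)],0.0935,0.075],[[np.float64(-0.0566),np.float64(0.011),np.float64(0.0)],0.0935,0.075],[[np.float64(-0.0553),np.float64(0.0163),np.float64(0.0)],0.0935,0.075],[[np.float64(-0.0536),np.float64(0.0214),np.float64(0.0)],0.0935,0.075]]
3 [[[np.float64(0.0),np.float64(0.0),np.float64(0.0443)],-0.0,0.075],[[np.float64(0.0),np.float64(0.0),np.float64(0.0443)],-0.0,0.075],[[np.float64(0.0),np.float64(0.0),np.float64(0.0443)],-0.0,0.075]]
```

```bash
cat > plan.py <<'E'
import sys,math,numpy as np
from rig import read_state
from scipy.spatial.transform import Rotation as Ro
# plan.py x y z jawdeg  : twist first (n rows), then shift rows in the turned frame
s=read_state();p=np.array(s["tool_pos"]);M=Ro.from_rotvec(s["tool_rot"]).as_matrix()
j=math.atan2(M[1,1],M[0,1])
print("tcp",p.round(4),"jaw",round(math.degrees(j),1),"tilt",round(math.degrees(math.acos(-M[2,2])),2),"j6",round(s["joint_positions"][5],2),"w",round(s["width"],3),"F",np.round(s["wrist_force"],1),"t",s["time_s"])
a=list(map(float,sys.argv[1:]))
for i in range(0,len(a),4):
    t=np.array(a[i:i+3]);d=(math.radians(a[i+3])-j+math.pi/2)%math.pi-math.pi/2
    f=lambda jj:np.array([[-math.sin(jj),math.cos(jj),0],[math.cos(jj),math.sin(jj),0],[0,0,-1]])
    v=t-p;n=max(1,math.ceil(np.linalg.norm(v)/.06));m=max(1,math.ceil(abs(d)/.18))
    # f rows: tool x = (sin j,-cos j)*sgn ; fixed by z down: x = y cross z
    f=lambda jj:np.array([np.cross([math.cos(jj),math.sin(jj),0],[0,0,-1]),[math.cos(jj),math.sin(jj),0],[0,0,-1]])
    print("twist",m,"x",round(-d/m,4),"(total",round(-d,3),") shift BEFORE twist: total",(f(j)@v).round(4),n,"x",(f(j)@v/n).round(4)," AFTER twist: total",(f(j+d)@v).round(4),n,"x",(f(j+d)@v/n).round(4)); p=t;j+=d
E
python3 plan.py .452 -.318 .253 -5
```

```text
tcp [0.1265 0.4837 0.2533] jaw 75.3 tilt 0.0 j6 1.57 w 1.001 F [-0.4  0.6  0.6] t 1.4
twist 8 x 0.1753 (total 1.402 ) shift BEFORE twist: total [-5.178e-01 -6.933e-01  3.000e-04] 15 x [-0.0345 -0.0462  0.    ]  AFTER twist: total [-7.703e-01  3.941e-01  3.000e-04] 15 x [-0.0514  0.0263  0.    ]
```

Emit:
jog_arm([
  [[-0.0345,-0.0462,0],0,0.075],
  [[-0.0345,-0.0462,0],0,0.075],
  [[-0.0345,-0.0462,0],0,0.075],
  [[-0.0345,-0.0462,0],0,0.075],
  [[-0.0345,-0.0462,0],0,0.075],
  [[-0.0345,-0.0462,0],0,0.075],
  [[-0.0345,-0.0462,0],0,0.075],
  [[-0.0345,-0.0462,0],0,0.075],
  [[-0.0345,-0.0462,0],0,0.075],
  [[-0.0345,-0.0462,0],0,0.075],
])

```text
time_s: 2.65
tool_pos: [0.3439, -0.0525, 0.2538]
tool_rot: [0.401, 3.114, 0.001]
wrist_force: [0.8, 0.6, -0.3]
width: 0.881
```

Emit:
jog_arm([
  [[-0.0345,-0.0462,0],0,0.075],
  [[-0.0345,-0.0462,0],0,0.075],
  [[-0.0345,-0.0462,0],0,0.075],
  [[-0.0345,-0.0462,0],0,0.075],
  [[-0.0345,-0.0462,0],0,0.075],
  [[0,0,0],0.175,0.075],
  [[0,0,0],0.175,0.075],
  [[0,0,0],0.175,0.075],
  [[0,0,0.02],0.175,0.075],
  [[0,0,0.02],0.175,0.075],
])

```text
time_s: 3.9
tool_pos: [0.452, -0.3178, 0.213]
tool_rot: [1.69, 2.647, -0.0]
wrist_force: [0.4, -0.7, 0.7]
width: 0.876
```

Emit:
jog_arm([
  [[0,0,0.02],0.175,0.075],
  [[0,0,0.02],0.175,0.075],
  [[0,0,0.02],0.177,0.075],
  [[0,0,0],0,0.075],
])

```text
time_s: 4.4
tool_pos: [0.4507, -0.3169, 0.1517]
tool_rot: [-2.311, -2.122, 0.001]
wrist_force: [-0.2, 1.0, -0.5]
width: 0.88
```

```bash
python3 plan.py .452 -.318 .075 -5
```

```text
tcp [ 0.4507 -0.3169  0.1517] jaw -4.9 tilt 0.23 j6 1.04 w 0.88 F [-0.2  1.  -0.5] t 4.4
twist 1 x 0.0023 (total 0.002 ) shift BEFORE twist: total [-0.001   0.0014  0.0767] 2 x [-0.0005  0.0007  0.0383]  AFTER twist: total [-0.001   0.0014  0.0767] 2 x [-0.0005  0.0007  0.0383]
```

Emit:
jog_arm([
  [[-0.001,0.001,0.04],0,0.075],
  [[0,0,0.037],0,0.075],
  [[0,0,0],0,0.075],
])

```text
time_s: 4.78
tool_pos: [0.4511, -0.3176, 0.0745]
tool_rot: [-2.309, -2.122, 0.002]
wrist_force: [-0.1, -0.2, 0.0]
width: 0.878
```

```bash
cat > v.py <<'E'
from h import *
import sys
# v.py name x y z half
n=sys.argv[1];X=np.array(list(map(float,sys.argv[2:5])));h=int(sys.argv[5]);o=[]
for c in("top","scene"):
    p=camera(c);u=proj(p,X).round().astype(int)
    im=cv2.copyMakeBorder(p["image"],h,h,h,h,0)[u[1]:u[1]+2*h,u[0]:u[0]+2*h]
    print(c,"crop origin px",u-h); o.append(cv2.resize(im,(396,396),interpolation=2))
cv2.imwrite("pics/"+n,np.hstack(o)[...,::-1])
E
python3 v.py g1.png .452 -.318 .05 55; python3 plan.py .452 -.318 .055 -5
```

```text
top crop origin px [376 163]
scene crop origin px [176  72]
tcp [ 0.4535 -0.3193  0.0777] jaw -4.9 tilt 0.08 j6 1.04 w 0.878 F [ 1.3 -0.6  0.3] t 4.875
twist 1 x 0.0017 (total 0.002 ) shift BEFORE twist: total [ 0.0011 -0.0016  0.0227] 1 x [ 0.0011 -0.0016  0.0227]  AFTER twist: total [ 0.0011 -0.0016  0.0227] 1 x [ 0.0011 -0.0016  0.0227]
```

View pics/g1.png

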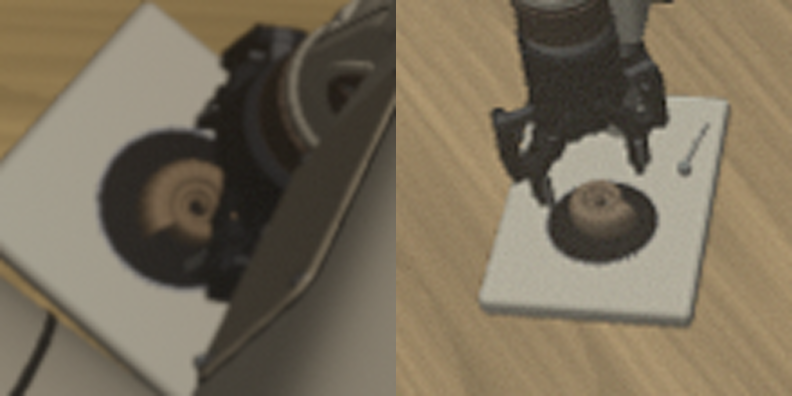

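```bash
python3 - <<'E'
from h import *
p=camera("scene")
for uv in((218,127.6),(243.8,119.8)):
    o,d=ray(p,uv);print((o+d*(-.319-o[1])/d[1]).round(4))
r=[read_state()["tool_pos"] for _ in range(1)]
print(r)
E
python3 plan.py .452 -.318 .055 -5
```

```text
[ 0.4917 -0.319   0.0703]
[ 0.4049 -0.319   0.0535]
[array([ 0.45404559, -0.31965515,  0.07838859])]
tcp [ 0.454  -0.3197  0.0784] jaw -4.9 tilt 0.19 j6 1.04 w 0.882 F [ 0.3 -0.3  0.5] t 4.925
twist 1 x 0.0014 (total 0.001 ) shift BEFORE twist: total [ 0.0015 -0.0022  0.0234] 1 x [ 0.0015 -0.0022  0.0234]  AFTER twist: total [ 0.0015 -0.0022  0.0234] 1 x [ 0.0015 -0.0022  0.0234]
```

Emit:
jog_arm([
  [[0.001,-0.002,0.013],0,0.07],
  [[0,0,0.011],0,0.065],
  [[0,0,0.003],0,0.065],
  [[0,0,0.002],0,0.065],
  [[0,0,0],0,0.065],
])

```text
time_s: 5.55
tool_pos: [0.4509, -0.3176, 0.0472]
tool_rot: [-2.316, -2.123, -0.0]
wrist_force: [0.4, -1.1, -0.1]
width: 0.763
```

```bash
python3 plan.py .452 -.318 .045 -5;  python3 v.py g2.png .452 -.318 .05 45
```

```text
tcp [ 0.4509 -0.3176  0.0472] jaw -5.0 tilt 0.01 j6 1.04 w 0.763 F [ 0.4 -1.1 -0.1] t 5.55
twist 1 x 0.0003 (total 0.0 ) shift BEFORE twist: total [-0.0003  0.0012  0.0022] 1 x [-0.0003  0.0012  0.0022]  AFTER twist: total [-0.0003  0.0012  0.0022] 1 x [-0.0003  0.0012  0.0022]
top crop origin px [386 173]
scene crop origin px [186  82]
```

View pics/g2.png

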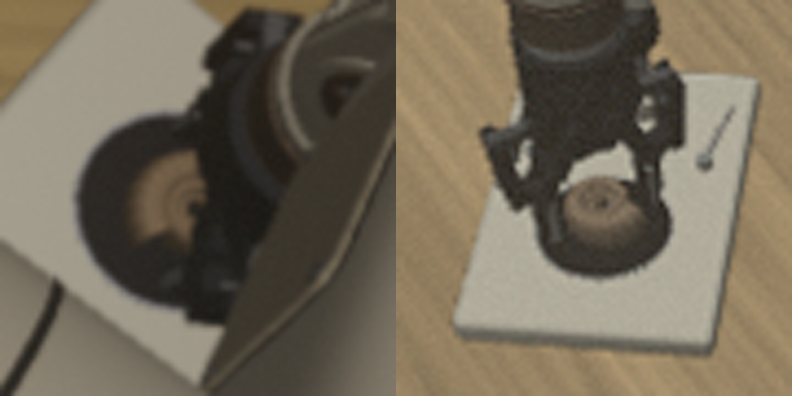

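Both cameras show the fingers straddling the ammonite with no contact. I'll close here.

Emit:
jog_arm([
  [[0,0,0],0,0.058],
  [[0,0,0],0,0.052],
  [[0,0,0],0,0.046],
  [[0,0,0],0,0.042],
  [[0,0,0],0,0.038],
  [[0,0,0],0,0.038],
])

```text
time_s: 6.4
tool_pos: [0.4511, -0.3178, 0.048]
tool_rot: [2.315, 2.122, 0.0]
wrist_force: [0.1, 0.6, 5.5]
width: 0.54
```

```bash
python3 plan.py .452 -.318 .13 -5 .494 -.0185 .13 -5 .494 -.0185 .06 -5
```

```text
tcp [ 0.4511 -0.3178  0.048 ] jaw -5.0 tilt 0.06 j6 1.04 w 0.54 F [0.1 0.6 5.5] t 6.4
twist 1 x 0.0002 (total 0.0 ) shift BEFORE twist: total [-0.0002  0.0009 -0.082 ] 2 x [-0.0001  0.0004 -0.041 ]  AFTER twist: total [-0.0002  0.0009 -0.082 ] 2 x [-0.0001  0.0004 -0.041 ]
twist 1 x -0.0 (total -0.0 ) shift BEFORE twist: total [0.302  0.0157 0.    ] 6 x [0.0503 0.0026 0.    ]  AFTER twist: total [0.302  0.0157 0.    ] 6 x [0.0503 0.0026 0.    ]
twist 1 x -0.0 (total -0.0 ) shift BEFORE twist: total [0.   0.   0.07] 2 x [0.    0.    0.035]  AFTER twist: total [0.   0.   0.07] 2 x [0.    0.    0.035]
```

Emit:
jog_arm([
  [[0,0,-0.01],0,0.038],
  [[0,0,-0.03],0,0.038],
  [[0,0,-0.04],0,0.038],
  [[0,0,0],0,0.038],
])

```text
time_s: 6.9
tool_pos: [0.4529, -0.319, 0.1309]
tool_rot: [2.311, 2.118, 0.002]
wrist_force: [0.2, 0.5, -1.0]
width: 0.543
```

```bash
python3 plan.py .494 -.0185 .13 -5;  python3 v.py g3.png .452 -.318 .08 50
```

```text
tcp [ 0.4529 -0.319   0.1309] jaw -5.0 tilt 0.41 j6 1.04 w 0.543 F [ 0.2  0.5 -1. ] t 6.9
twist 1 x 0.0002 (total 0.0 ) shift BEFORE twist: total [0.303  0.0148 0.0009] 6 x [0.0505 0.0025 0.0001]  AFTER twist: total [0.303  0.0148 0.0009] 6 x [0.0505 0.0025 0.0001]
top crop origin px [386 165]
scene crop origin px [179  70]
```

View pics/g3.png

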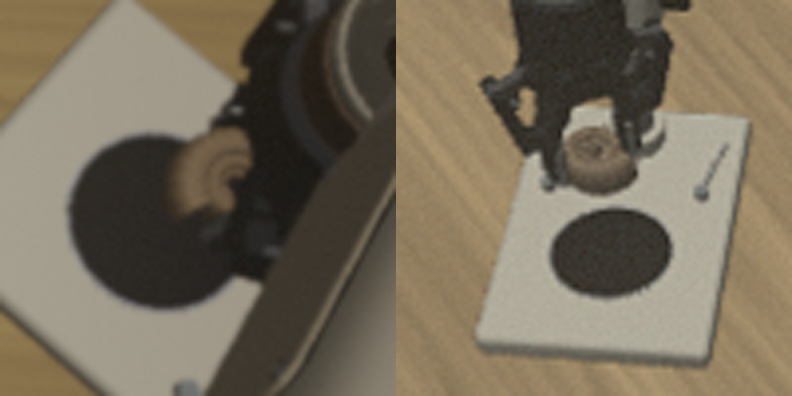

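The ammonite is lifted and level and the stage is empty. Next: the square tray.

Emit:
jog_arm([
  [[0.05,0.0025,0],0,0.038],
  [[0.05,0.0025,0],0,0.038],
  [[0.05,0.0025,0],0,0.038],
  [[0.05,0.0025,0],0,0.038],
  [[0.05,0.0025,0],0,0.038],
  [[0.052,0.0025,0],0,0.038],
  [[0,0,0.03],0,0.038],
  [[0,0,0.03],0,0.038],
  [[0,0,0.02],0,0.038],
  [[0,0,0],0,0.038],
])

```text
time_s: 8.25
tool_pos: [0.4889, -0.0178, 0.0444]
tool_rot: [-2.312, -2.119, 0.008]
wrist_force: [-0.2, -0.8, -1.0]
width: 0.541
```

```bash
python3 plan.py .494 -.0185 .0285 -5
```

```text
tcp [ 0.4889 -0.0178  0.0444] jaw -5.0 tilt 0.43 j6 1.62 w 0.541 F [-0.2 -0.8 -1. ] t 8.25
twist 1 x 0.0004 (total 0.0 ) shift BEFORE twist: total [-0.0002  0.0052  0.0159] 1 x [-0.0002  0.0052  0.0159]  AFTER twist: total [-0.0002  0.0052  0.0159] 1 x [-0.0002  0.0052  0.0159]
```

Emit:
jog_arm([
  [[0,0.004,0.008],0,0.038],
  [[0,0,0.005],0,0.038],
  [[0,0,0],0,0.038],
  [[0,0,0],0,0.038],
])

```text
time_s: 8.75
tool_pos: [0.4962, -0.0184, 0.0347]
tool_rot: [2.316, 2.122, 0.001]
wrist_force: [0.4, -0.3, -1.0]
width: 0.544
```

Emit:
jog_arm([
  [[0,0,0.002],0,0.038],
  [[0,0,0],0,0.038],
])

```text
time_s: 9.0
tool_pos: [0.4959, -0.0184, 0.0323]
tool_rot: [2.316, 2.123, 0.0]
wrist_force: [0.6, 0.6, -1.7]
width: 0.538
```

Emit:
jog_arm([
  [[0,0,0.0015],0,0.038],
  [[0,0,0],0,0.038],
])

```text
time_s: 9.25
tool_pos: [0.4959, -0.0183, 0.0307]
tool_rot: [-2.316, -2.123, 0.0]
wrist_force: [-0.0, -0.5, -1.3]
width: 0.544
```

Emit:
jog_arm([
  [[0,0,0.0015],0,0.038],
  [[0,0,0],0,0.038],
])

```text
time_s: 9.5
tool_pos: [0.4959, -0.0184, 0.0291]
tool_rot: [-2.316, -2.123, 0.0]
wrist_force: [0.8, 0.5, -1.1]
width: 0.542
```

Emit:
jog_arm([
  [[0,0,0.001],0,0.038],
  [[0,0,0],0,0.038],
])

```text
time_s: 9.75
tool_pos: [0.496, -0.0184, 0.029]
tool_rot: [2.316, 2.123, 0.0]
wrist_force: [-2.3, 0.6, 5.1]
width: 0.541
```

Emit:
jog_arm([
  [[0,0,0.001],0,0.038],
  [[0,0,0],0,0.038],
])

```text
time_s: 10.0
tool_pos: [0.496, -0.0184, 0.0289]
tool_rot: [2.316, 2.122, 0.001]
wrist_force: [-5.2, 0.1, 13.1]
width: 0.544
```

Emit:
jog_arm([
  [[0,0,-0.001],0,0.048],
  [[0,0,0],0,0.054],
  [[0,0,0],0,0.058],
  [[0,0,0],0,0.058],
  [[0,0,-0.015],0,0.058],
  [[0,0,-0.03],0,0.06],
  [[0,0,-0.05],0,0.06],
  [[0,0,-0.05],0,0.06],
  [[0,0,0],0,0.06],
])

```text
time_s: 11.12
tool_pos: [0.4994, -0.0185, 0.179]
tool_rot: [2.31, 2.117, 0.012]
wrist_force: [1.4, 0.7, -0.5]
width: 0.704
```

```bash
python3 plan.py .4625 .2925 .12 40
```

```text
tcp [ 0.4994 -0.0185  0.179 ] jaw -5.0 tilt 0.64 j6 1.62 w 0.704 F [ 1.4  0.7 -0.5] t 11.125
twist 5 x -0.157 (total -0.785 ) shift BEFORE twist: total [ 0.3066 -0.0638  0.059 ] 6 x [ 0.0511 -0.0106  0.0098]  AFTER twist: total [0.262  0.1716 0.059 ] 6 x [0.0437 0.0286 0.0098]
```

Emit:
jog_arm([
  [[0.051,-0.0105,0],0,0.06],
  [[0.051,-0.0105,0],0,0.06],
  [[0.051,-0.0105,0],0,0.06],
  [[0.051,-0.0105,0],0,0.06],
  [[0.051,-0.0105,0],0,0.06],
  [[0.051,-0.0105,0.01],-0.157,0.06],
  [[0,0,0.02],-0.157,0.06],
  [[0,0,0.02],-0.157,0.06],
  [[0,0,0.01],-0.157,0.06],
  [[0,0,0],-0.157,0.06],
])

```text
time_s: 12.38
tool_pos: [0.4585, 0.2912, 0.1117]
tool_rot: [-1.319, -2.849, 0.005]
wrist_force: [-0.0, -0.3, -0.3]
width: 0.701
```

Emit:
jog_arm([
  [[0,0,0],0,0.06],
  [[0,0,0],0,0.06],
])

```text
time_s: 12.62
tool_pos: [0.4597, 0.2919, 0.1133]
tool_rot: [-1.331, -2.846, 0.0]
wrist_force: [0.0, -0.5, -0.1]
width: 0.703
```

```bash
python3 plan.py .4625 .2925 .07 40;  python3 v.py g4.png .46 .295 .06 50; python3 - <<'E'
from h import *
p=camera("top");print(boxes_of("ammonite",p)[:1],[at(p,np.array(t["point"])*[560,420],.003).round(3) for t in tip_of("ammonite",p)[:2]])
E
```

```text
tcp [0.4597 0.2919 0.1133] jaw 39.9 tilt 0.01 j6 1.44 w 0.703 F [ 0.  -0.5 -0.1] t 12.625
twist 1 x -0.0023 (total -0.002 ) shift BEFORE twist: total [-0.0013  0.0025  0.0433] 1 x [-0.0013  0.0025  0.0433]  AFTER twist: total [-0.0013  0.0025  0.0433] 1 x [-0.0013  0.0025  0.0433]
top crop origin px [ 82 146]
scene crop origin px [307 235]
[{'extent': [0.4855, 0.4243, 0.0514, 0.0607], 'conf': 0.71}] [array([ 0.501, -0.015,  0.003])]
```

View pics/g4.png

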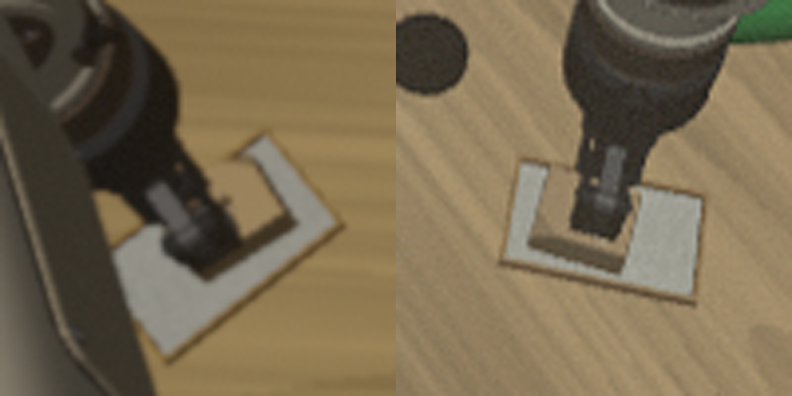

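Emit:
jog_arm([
  [[-0.001,0.0025,0.04],0,0.06],
  [[0,0,0.01],0,0.06],
  [[0,0,0.01],0,0.06],
  [[0,0,0.01],0,0.06],
  [[0,0,0.005],0,0.06],
  [[0,0,0],0,0.06],
])

```text
time_s: 13.62
tool_pos: [0.4623, 0.2928, 0.0382]
tool_rot: [-1.328, -2.847, 0.0]
wrist_force: [-0.8, 0.7, 0.3]
width: 0.701
```

```bash
python3 plan.py .4625 .2925 .037 40;
```

```text
tcp [0.4623 0.2928 0.0382] jaw 40.0 tilt 0.01 j6 1.44 w 0.701 F [-0.8  0.7  0.3] t 13.625
twist 1 x -0.0001 (total -0.0 ) shift BEFORE twist: total [-0.0003 -0.0001  0.0012] 1 x [-0.0003 -0.0001  0.0012]  AFTER twist: total [-0.0003 -0.0001  0.0012] 1 x [-0.0003 -0.0001  0.0012]
```

Emit:
jog_arm([
  [[0,0,0],0,0.052],
  [[0,0,0],0,0.047],
  [[0,0,0],0,0.043],
  [[0,0,0],0,0.038],
  [[0,0,0],0,0.034],
  [[0,0,0],0,0.034],
  [[0,0,0],0,0.034],
])

```text
time_s: 14.5
tool_pos: [0.4626, 0.2928, 0.0391]
tool_rot: [1.328, 2.847, 0.001]
wrist_force: [-1.0, -2.1, 5.3]
width: 0.499
```

Emit:
jog_arm([
  [[0,0,-0.01],0,0.034],
  [[0,0,-0.03],0,0.034],
  [[0,0,-0.04],0,0.034],
  [[0,0,-0.03],0,0.034],
  [[0,0,0],0,0.034],
  [[0,0,0],0,0.034],
])

```text
time_s: 15.25
tool_pos: [0.4618, 0.2925, 0.1474]
tool_rot: [-1.327, -2.846, 0.002]
wrist_force: [-0.1, 0.3, -2.2]
width: 0.505
```

```bash
python3 plan.py .450 -.317 .145 0 .450 -.317 .145 90; python3 v.py g5.png .46 .295 .1 55
```

```text
tcp [0.4618 0.2925 0.1474] jaw 40.0 tilt 0.08 j6 1.44 w 0.505 F [-0.1  0.3 -2.2] t 15.25
twist 4 x 0.1745 (total 0.698 ) shift BEFORE twist: total [-0.4593 -0.4008  0.0024] 11 x [-0.0418 -0.0364  0.0002]  AFTER twist: total [-0.6095 -0.0118  0.0024] 11 x [-0.0554 -0.0011  0.0002]
twist 9 x 0.1745 (total 1.571 ) shift BEFORE twist: total [0. 0. 0.] 1 x [0. 0. 0.]  AFTER twist: total [0. 0. 0.] 1 x [0. 0. 0.]
top crop origin px [ 71 136]
scene crop origin px [304 224]
```

View pics/g5.png

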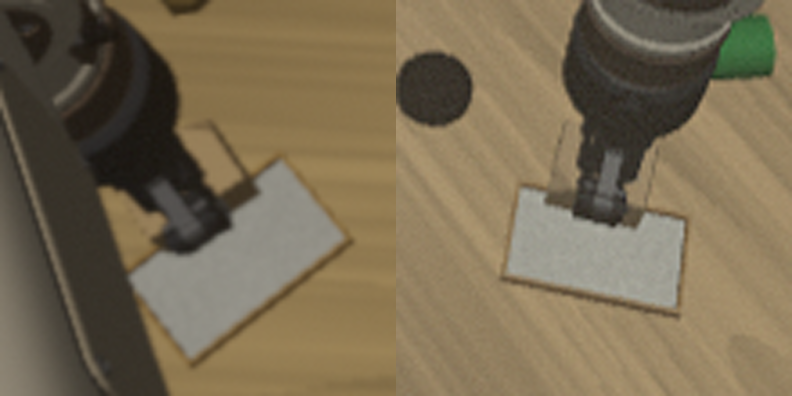

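Emit:
jog_arm([
  [[-0.0418,-0.0364,0],0,0.034],
  [[-0.0418,-0.0364,0],0,0.034],
  [[-0.0418,-0.0364,0],0,0.034],
  [[-0.0418,-0.0364,0],0,0.034],
  [[-0.0418,-0.0364,0],0,0.034],
  [[-0.0418,-0.0364,0],0,0.034],
  [[-0.0418,-0.0364,0],0,0.034],
  [[-0.0418,-0.0364,0],0,0.034],
  [[-0.0418,-0.0364,0],0,0.034],
  [[-0.0418,-0.0364,0],0,0.034],
])

```text
time_s: 16.6
tool_pos: [0.4512, -0.2628, 0.1469]
tool_rot: [-1.327, -2.845, -0.001]
wrist_force: [2.4, 0.6, -1.4]
width: 0.498
```

Emit:
jog_arm([
  [[-0.0418,-0.0364,0],0,0.034],
  [[0,0,0.03],0,0.034],
  [[0,0,0.03],0,0.034],
  [[0,0,0],0,0.034],
  [[0,0,0],0,0.034],
])

```text
time_s: 17.23
tool_pos: [0.4513, -0.3167, 0.0884]
tool_rot: [-1.327, -2.847, -0.0]
wrist_force: [0.2, -0.3, -1.3]
width: 0.501
```

```bash
python3 plan.py .450 -.317 .06 40
```

```text
tcp [ 0.4513 -0.3167  0.0884] jaw 40.0 tilt 0.02 j6 0.26 w 0.501 F [ 0.2 -0.3 -1.3] t 17.225
twist 1 x 0.0001 (total 0.0 ) shift BEFORE twist: total [ 0.0006 -0.0012  0.0284] 1 x [ 0.0006 -0.0012  0.0284]  AFTER twist: total [ 0.0006 -0.0012  0.0284] 1 x [ 0.0006 -0.0012  0.0284]
```

Emit:
jog_arm([
  [[0.0005,-0.001,0.02],0,0.034],
  [[0,0,0.006],0,0.034],
  [[0,0,0],0,0.034],
  [[0,0,0],0,0.034],
])

```text
time_s: 17.73
tool_pos: [0.4507, -0.3174, 0.0633]
tool_rot: [1.327, 2.846, -0.0]
wrist_force: [-0.5, -0.2, -1.8]
width: 0.497
```

```bash
python3 plan.py .450 -.317 .06 40; python3 v.py g6.png .45 -.317 .05 40
```

```text
tcp [ 0.4507 -0.3174  0.0633] jaw 40.0 tilt 0.1 j6 0.26 w 0.497 F [-0.5 -0.2 -1.8] t 17.725
twist 1 x 0.0001 (total 0.0 ) shift BEFORE twist: total [ 0.0008 -0.0003  0.0033] 1 x [ 0.0008 -0.0003  0.0033]  AFTER twist: total [ 0.0008 -0.0003  0.0033] 1 x [ 0.0008 -0.0003  0.0033]
top crop origin px [391 179]
scene crop origin px [191  87]
```

View pics/g6.png

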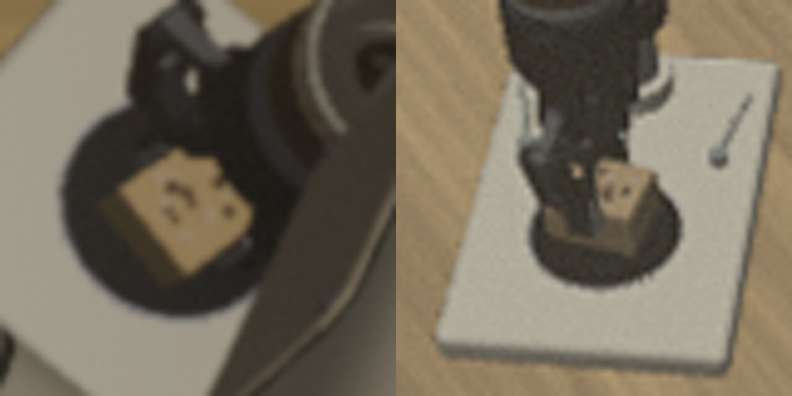

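The block hangs level over the plate and looks centred. Lowering it.

Emit:
jog_arm([
  [[0.0005,0,0.002],0,0.034],
  [[0,0,0.0015],0,0.034],
  [[0,0,0],0,0.034],
])

```text
time_s: 18.2
tool_pos: [0.4495, -0.3166, 0.0586]
tool_rot: [-1.328, -2.847, -0.0]
wrist_force: [0.2, 0.2, -1.4]
width: 0.501
```

Emit:
jog_arm([
  [[0,0,0.0015],0,0.034],
  [[0,0,0],0,0.034],
])

```text
time_s: 18.45
tool_pos: [0.4498, -0.3167, 0.0581]
tool_rot: [1.328, 2.847, -0.0]
wrist_force: [-1.3, 0.8, 4.7]
width: 0.5
```

Emit:
jog_arm([
  [[0,0,0.001],0,0.034],
  [[0,0,0],0,0.034],
])

```text
time_s: 18.7
tool_pos: [0.4498, -0.3167, 0.0581]
tool_rot: [1.328, 2.846, -0.0]
wrist_force: [-3.2, 2.7, 11.5]
width: 0.499
```

Seated. I'll release, raise, and measure the placing.

Emit:
jog_arm([
  [[0,0,-0.0015],0,0.044],
  [[0,0,0],0,0.052],
  [[0,0,0],0,0.06],
  [[0,0,0],0,0.06],
  [[0,0,-0.02],0,0.06],
  [[0,0,-0.04],0,0.06],
  [[0,0,-0.05],0,0.06],
  [[0,0,0],0,0.06],
])

```text
time_s: 19.7
tool_pos: [0.4523, -0.3185, 0.1725]
tool_rot: [1.324, 2.838, -0.003]
wrist_force: [-0.2, -0.1, -0.3]
width: 0.704
```

```bash
python3 plan.py .621 .1105 .165 57
```

```text
tcp [ 0.4523 -0.3185  0.1725] jaw 40.0 tilt 0.56 j6 0.26 w 0.704 F [-0.2 -0.1 -0.3] t 19.7
twist 2 x -0.1484 (total -0.297 ) shift BEFORE twist: total [0.2203 0.4049 0.0075] 8 x [0.0275 0.0506 0.0009]  AFTER twist: total [0.0922 0.4517 0.0075] 8 x [0.0115 0.0565 0.0009]
```

Emit:
jog_arm([
  [[0.0271,0.0507,0],0,0.062],
  [[0.0271,0.0507,0],0,0.062],
  [[0.0271,0.0507,0],0,0.062],
  [[0.0271,0.0507,0],0,0.062],
  [[0.0271,0.0507,0],0,0.062],
  [[0.0271,0.0507,0],0,0.062],
  [[0.0271,0.0507,0],0,0.062],
  [[0.0271,0.0507,0],-0.148,0.062],
  [[0,0,0.02],-0.148,0.062],
  [[0,0,0.02],0,0.062],
])

```text
time_s: 20.95
tool_pos: [0.6208, 0.1114, 0.1258]
tool_rot: [-0.889, -3.012, 0.001]
wrist_force: [-0.2, -1.1, 0.8]
width: 0.726
```

Emit:
jog_arm([
  [[0,0,0],0,0.062],
  [[0,0,0],0,0.062],
])

```text
time_s: 21.2
tool_pos: [0.6212, 0.1099, 0.1278]
tool_rot: [-0.894, -3.011, 0.0]
wrist_force: [-0.5, -0.2, 0.6]
width: 0.727
```

```bash
python3 plan.py .621 .1105 .045 57; python3 v.py g7.png .621 .11 .05 45; python3 - <<'E'
from h import *
o=[]
for c,in(("top",),("scene",)):
    p=camera(c);o.append(rect(p,.385,.515,-.382,-.252,.056,3000))
    print(c,[at(p,np.array(t["point"])*[560,420],.022).round(3) for t in tip_of("sawn_block",p)[:2]])
a=cv2.imread("pics/g7.png")
cv2.imwrite("pics/st.png",np.vstack([a[:, :780][:210*0+300],np.hstack(o)[...,::-1][:300]]) if 0 else np.hstack(o)[...,::-1])
z=cv2.imread("pics/st.png"); z=cv2.resize(z,(600,300)); a=cv2.resize(a,(600,300)); cv2.imwrite("pics/both.png",np.vstack([z,a]))
E
```

```text
tcp [0.6212 0.1099 0.1278] jaw 56.9 tilt 0.02 j6 0.75 w 0.727 F [-0.5 -0.2  0.6] t 21.2
twist 1 x -0.0012 (total -0.001 ) shift BEFORE twist: total [0.0005 0.0004 0.0828] 2 x [0.0002 0.0002 0.0414]  AFTER twist: total [0.0005 0.0004 0.0828] 2 x [0.0002 0.0002 0.0414]
top crop origin px [184  84]
scene crop origin px [211 217]
top [array([ 0.447, -0.312,  0.022])]
scene []
```

View pics/both.png

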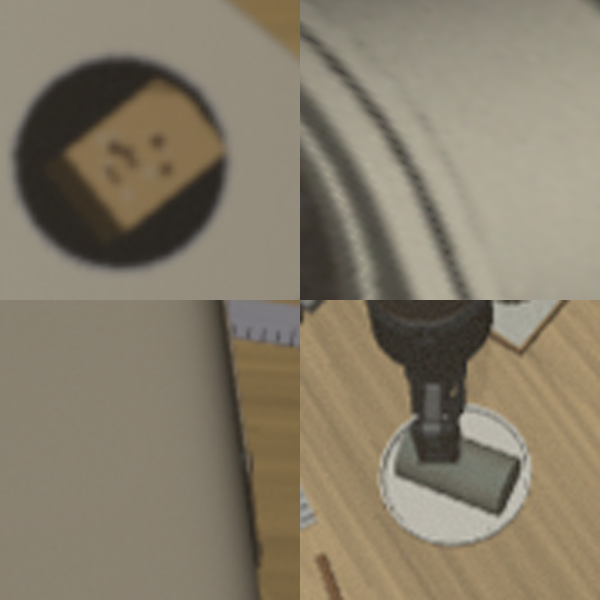

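Emit:
jog_arm([
  [[0.0005,0.0005,0.04],0,0.064],
  [[0,0,0.02],0,0.064],
  [[0,0,0.012],0,0.064],
  [[0,0,0.012],0,0.064],
  [[0,0,0.007],0,0.064],
  [[0,0,0],0,0.064],
  [[0,0,0],0,0.064],
])

```text
time_s: 22.38
tool_pos: [0.6215, 0.1109, 0.0375]
tool_rot: [0.893, 3.011, 0.001]
wrist_force: [-0.4, 0.4, 1.3]
width: 0.748
```

Emit:
jog_arm([
  [[0,0,0],0,0.055],
  [[0,0,0],0,0.05],
  [[0,0,0],0,0.045],
  [[0,0,0],0,0.04],
  [[0,0,0],0,0.036],
  [[0,0,0],0,0.036],
  [[0,0,0],0,0.036],
])

```text
time_s: 23.25
tool_pos: [0.6218, 0.1107, 0.0391]
tool_rot: [0.893, 3.009, 0.001]
wrist_force: [-2.6, -1.4, 8.3]
width: 0.596
```

Emit:
jog_arm([
  [[0,0,0],0,0.03],
  [[0,0,0],0,0.03],
  [[0,0,0],0,0.03],
])

```text
time_s: 23.62
tool_pos: [0.6218, 0.1107, 0.0391]
tool_rot: [0.893, 3.009, 0.001]
wrist_force: [-3.0, -0.5, 8.6]
width: 0.593
```

```bash
python3 plan.py .621 .1105 .045 57; python3 v.py g7.png .621 .11 .03 40; python3 - <<'E'
from h import *
p=camera("scene");rc=rect(p,.55,.69,.04,.18,.021,2828);a=cv2.imread("pics/g7.png")
cv2.imwrite("pics/both2.png",np.hstack([a[:,396:],rc[:396,:396,::-1]]))
E
```

```text
tcp [0.6218 0.1107 0.0391] jaw 56.9 tilt 0.15 j6 0.75 w 0.593 F [-3.  -0.5  8.6] t 23.625
twist 1 x -0.0012 (total -0.001 ) shift BEFORE twist: total [ 0.0006 -0.0006 -0.0059] 1 x [ 0.0006 -0.0006 -0.0059]  AFTER twist: total [ 0.0006 -0.0006 -0.0059] 1 x [ 0.0006 -0.0006 -0.0059]
top crop origin px [190  93]
scene crop origin px [217 226]Traceback (most recent call last):
  File "<stdin>", line 3, in <module>
    return _nx.concatenate(arrs, 1, dtype=dtype, casting=casting)
           ~~~~~~~~~~~~~~~^^^^^^^^^^^^^^^^^^^^^^^^^^^^^^^^^^^^^^^
ValueError: all the input array dimensions except for the concatenation axis must match exactly, but along dimension 0, the array at index 0 has size 396 and the array at index 1 has size 395
```

View pics/g7.png

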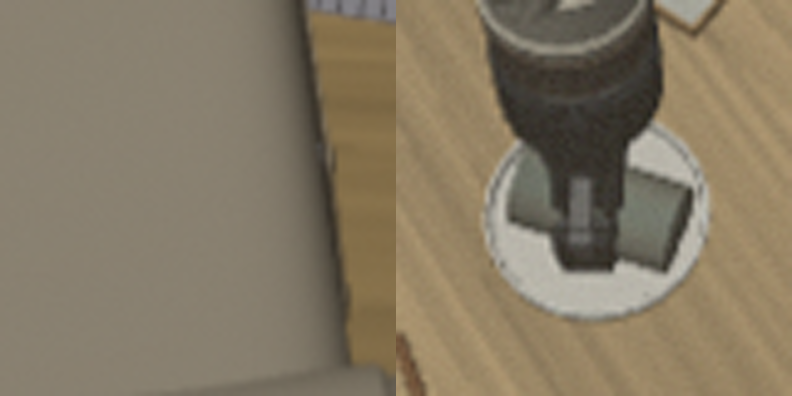

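```bash
python3 - <<'E'
from h import *
p=camera("scene")
f=lambda q:np.array([217+(q[0]-396)/4.95,226+q[1]/4.95])
for a,b,z in(((508,222),(665,270),.012),((515,155),(692,188),.03),((511,190),(679,230),.021)):
    A,B=at(p,f(a),z),at(p,f(b),z);d=B-A;print(A.round(3),B.round(3),np.hypot(*d[:2]).round(3),np.degrees(np.arctan2(d[1],d[0])).round(1),((A+B)/2).round(4))
print((proj(p,[.6218,.1107,.021])-[217,226])*4.95+[396,0])
E
```

```text
[0.661 0.09  0.012] [0.609 0.156 0.012] 0.084 128.2 [0.6351 0.1231 0.012 ]
[0.642 0.068 0.03 ] [0.578 0.133 0.03 ] 0.092 134.7 [0.6099 0.1008 0.03  ]
[0.652 0.08  0.021] [0.593 0.145 0.021] 0.088 131.8 [0.6229 0.1125 0.021 ]
[594.3832684  206.00008328]
```

The opening reads 51 mm and the core now lies at about 131°, so it turned skew in the grasp. I'll release, rise, and measure again.

Emit:
jog_arm([
  [[0,0,0],0,0.055],
  [[0,0,0],0,0.066],
  [[0,0,0],0,0.07],
  [[0,0,0],0,0.07],
  [[0,0,-0.03],0,0.07],
  [[0,0,-0.05],0,0.07],
  [[-0.05,0,-0.02],0,0.07],
  [[-0.06,0,0],0,0.07],
  [[-0.06,0,0],0,0.07],
  [[-0.06,0,0],0,0.07],
])

```text
time_s: 25.08
tool_pos: [0.8072, -0.0094, 0.1376]
tool_rot: [0.894, 3.01, 0.0]
wrist_force: [0.7, 0.8, 0.5]
width: 0.818
```

```bash
cat > seg.py <<'E'
from h import *
import sys
x,y,z=.621,.108,.021;R=.07;out=[]
for c in("top","scene"):
    p=camera(c);im=rect(p,x-R,x+R,y-R,y+R,z,2800).copy();h=cv2.cvtColor(im,cv2.COLOR_RGB2HSV)
    print(c,im[196,196],im.shape)
    yy,xx=np.mgrid[:im.shape[0],:im.shape[1]];m=((im.max(2)<135)&((xx-196)**2+(yy-196)**2<148**2)).astype(np.uint8)
    m=cv2.morphologyEx(m,2,np.ones((25,25)))
    q=max(cv2.findContours(m,0,1)[0],key=cv2.contourArea);r=cv2.minAreaRect(q);b=cv2.boxPoints(r)
    print(c,"ctr",round(x+R-r[0][1]/2800,4),round(y+R-r[0][0]/2800,4),[(round(np.hypot(*t)/2.8,1),round(np.degrees(np.arctan2(-t[0],-t[1]))%180,1)) for t in(b[1]-b[0],b[2]-b[1])])
    cv2.drawContours(im,[b.astype(int)],-1,(255,0,0),1);out.append(im)
cv2.imwrite("pics/"+sys.argv[1],np.hstack(out)[...,::-1])
E
python3 seg.py k.png; python3 plan.py
```

```text
top [151 143 126] (392, 392, 3)
top ctr 0.6206 0.1534 [(np.float32(11.4), np.float32(90.0)), (np.float32(42.1), np.float32(0.0))]
scene [118 121 108] (392, 392, 3)
scene ctr 0.6187 0.1111 [(np.float32(90.6), np.float32(133.9)), (np.float32(49.8), np.float32(43.9))]
tcp [ 0.8089 -0.0124  0.1301] jaw 56.7 tilt 0.17 j6 0.57 w 0.818 F [-1.1 -1.2 -0.9] t 25.175
```

View pics/k.png

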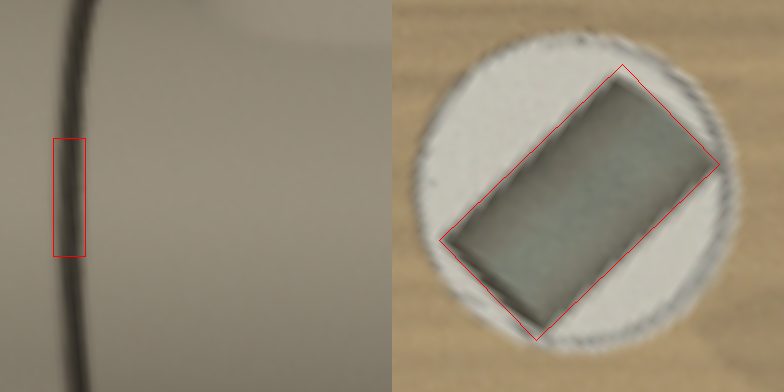

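```bash
python3 plan.py .6205 .112 .13 44
```

```text
tcp [ 0.8089 -0.0124  0.1301] jaw 56.7 tilt 0.17 j6 0.57 w 0.818 F [-1.1 -1.2 -0.9] t 25.175
twist 2 x 0.1106 (total 0.221 ) shift BEFORE twist: total [2.258e-01 4.000e-04 1.000e-04] 4 x [0.0564 0.0001 0.    ]  AFTER twist: total [ 2.203e-01 -4.910e-02  1.000e-04] 4 x [ 0.0551 -0.0123  0.    ]
```

Emit:
jog_arm([
  [[0.0564,0,0],0,0.064],
  [[0.0564,0,0],0,0.064],
  [[0.0564,0,0],0,0.064],
  [[0.0564,0,0],0.11,0.064],
  [[0,0,0],0.11,0.064],
  [[0,0,0],0,0.064],
  [[0,0,0],0,0.064],
])

```text
time_s: 26.05
tool_pos: [0.6217, 0.1128, 0.1381]
tool_rot: [1.216, 2.895, 0.001]
wrist_force: [1.0, 0.4, -0.5]
width: 0.751
```

```bash
python3 plan.py .6205 .112 .036 44
```

```text
tcp [0.6217 0.1128 0.1381] jaw 44.4 tilt 0.07 j6 0.97 w 0.751 F [ 1.   0.4 -0.5] t 26.05
twist 1 x 0.0073 (total 0.007 ) shift BEFORE twist: total [ 0.0003 -0.0014  0.1021] 2 x [ 0.0001 -0.0007  0.0511]  AFTER twist: total [ 0.0002 -0.0014  0.1021] 2 x [ 0.0001 -0.0007  0.0511]
```

Emit:
jog_arm([
  [[0,-0.0014,0.05],0.007,0.064],
  [[0,0,0.02],0,0.064],
  [[0,0,0.012],0,0.064],
  [[0,0,0.012],0,0.064],
  [[0,0,0.007],0,0.064],
  [[0,0,0],0,0.064],
  [[0,0,0],0,0.064],
])

```text
time_s: 26.92
tool_pos: [0.6208, 0.112, 0.0374]
tool_rot: [1.228, 2.89, 0.001]
wrist_force: [-1.3, 0.2, -0.1]
width: 0.746
```

Emit:
jog_arm([
  [[0,0,0],0,0.055],
  [[0,0,0],0,0.051],
  [[0,0,0],0,0.049],
  [[0,0,0],0,0.047],
  [[0,0,0],0,0.044],
  [[0,0,0],0,0.04],
  [[0,0,0],0,0.036],
  [[0,0,0],0,0.036],
  [[0,0,0],0,0.036],
])

```text
time_s: 28.05
tool_pos: [0.6209, 0.1122, 0.0375]
tool_rot: [1.228, 2.89, 0.002]
wrist_force: [-0.2, 1.7, 5.8]
width: 0.512
```

```bash
python3 seg.py k2.png|grep ctr; python3 plan.py
```

```text
top ctr 0.6263 0.0749 [(np.float32(38.8), np.float32(96.9)), (np.float32(93.8), np.float32(6.9))]
scene ctr 0.6129 0.1039 [(np.float32(91.6), np.float32(142.8)), (np.float32(89.3), np.float32(52.8))]
tcp [0.6209 0.1122 0.0375] jaw 44.0 tilt 0.11 j6 0.98 w 0.516 F [0.6 0.9 5.2] t 28.15
```

The opening now fits 46 mm. Lifting, with a width and force check.

Emit:
jog_arm([
  [[0,0,-0.008],0,0.034],
  [[0,0,-0.02],0,0.034],
  [[0,0,-0.04],0,0.034],
  [[0,0,-0.04],0,0.034],
  [[0,0,0],0,0.034],
  [[0,0,0],0,0.034],
])

```text
time_s: 28.9
tool_pos: [0.6189, 0.1114, 0.1427]
tool_rot: [-1.228, -2.888, 0.004]
wrist_force: [-0.5, -0.3, -4.5]
width: 0.515
```

```bash
python3 plan.py .448 .2995 .145 45.3; python3 - <<'E'
from h import *
p=camera("scene")
X=np.array([.621,.112,.02+.108-.003])
im=rect(p,X[0]-.07,X[0]+.07,X[1]-.07,X[1]+.07,.129,2800)
q=camera("scene");save(q,"s2.png")
a=rect(p,.551,.691,.038,.178,.009,2800)
cv2.imwrite("pics/l.png",np.hstack([im,a])[...,::-1])
E
```

```text
tcp [0.6189 0.1114 0.1427] jaw 43.9 tilt 0.22 j6 0.98 w 0.515 F [-0.5 -0.3 -4.5] t 28.9
twist 1 x -0.0238 (total -0.024 ) shift BEFORE twist: total [ 0.254   0.0075 -0.0023] 5 x [ 0.0508  0.0015 -0.0005]  AFTER twist: total [ 0.2538  0.0135 -0.0023] 5 x [ 0.0508  0.0027 -0.0005]Traceback (most recent call last):
  File "<stdin>", line 7, in <module>
    return _nx.concatenate(arrs, 1, dtype=dtype, casting=casting)
           ~~~~~~~~~~~~~~~^^^^^^^^^^^^^^^^^^^^^^^^^^^^^^^^^^^^^^^
ValueError: all the input array dimensions except for the concatenation axis must match exactly, but along dimension 0, the array at index 0 has size 392 and the array at index 1 has size 391
```

Emit:
jog_arm([
  [[0.051,0.0014,0],0,0.034],
  [[0.051,0.0014,0],0,0.034],
  [[0.051,0.0014,0],0,0.034],
  [[0.051,0.0014,0],0,0.034],
  [[0.051,0.0014,0],-0.02,0.034],
  [[0,0,0.03],0,0.034],
  [[0,0,0.03],0,0.034],
  [[0,0,0.02],0,0.034],
  [[0,0,0],0,0.034],
  [[0,0,0],0,0.034],
])

```text
time_s: 30.25
tool_pos: [0.4484, 0.3002, 0.0646]
tool_rot: [-1.2, -2.903, 0.001]
wrist_force: [0.2, 0.4, -3.8]
width: 0.509
```

```bash
python3 plan.py .448 .2995 .04 45; python3 v.py g8.png .448 .2995 .03 50
```

```text
tcp [0.4484 0.3002 0.0646] jaw 45.1 tilt 0.03 j6 1.37 w 0.509 F [ 0.2  0.4 -3.8] t 30.25
twist 1 x 0.0015 (total 0.001 ) shift BEFORE twist: total [-0.0002 -0.0007  0.0246] 1 x [-0.0002 -0.0007  0.0246]  AFTER twist: total [-0.0002 -0.0007  0.0246] 1 x [-0.0002 -0.0007  0.0246]
top crop origin px [ 84 155]
scene crop origin px [310 239]
```

View pics/g8.png

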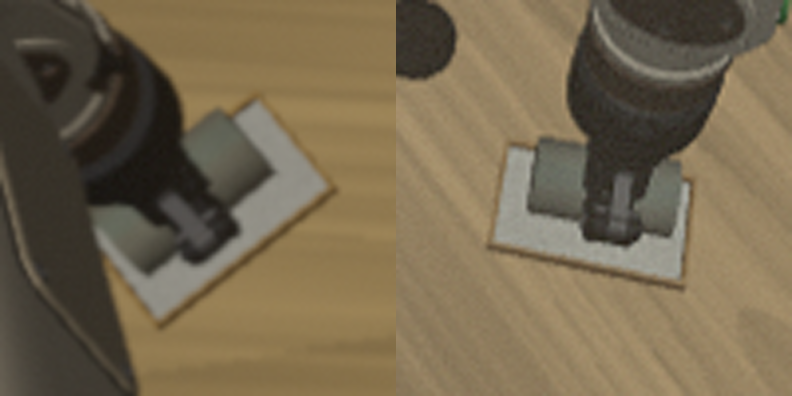

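```bash
python3 - <<'E'
from h import *
p=camera("scene")
g=lambda X:((proj(p,X)-[310,239])*3.96+[396,0]).round()
for z in(.024,.051): print(g([.448,.2995,z]))
# end-cap centres expected for core centred under TCP, axis -45deg, z axis .048
for s in(1,-1): print(g([.448+s*.042*.707,.2995-s*.042*.707,.048]))
E
```

```text
[592. 202.]
[599. 185.]
[528. 174.]
[669. 199.]
```

Emit:
jog_arm([
  [[-0.003,-0.0005,0.012],0,0.034],
  [[0,0,0.008],0,0.034],
  [[0,0,0.004],0,0.034],
  [[0,0,0.001],0,0.034],
  [[0,0,0],0,0.034],
])

```text
time_s: 31.02
tool_pos: [0.4502, 0.2979, 0.0397]
tool_rot: [1.2, 2.903, 0.0]
wrist_force: [0.2, -0.6, -4.6]
width: 0.51
```

Emit:
jog_arm([
  [[0,0,0.001],0,0.034],
  [[0,0,0.001],0,0.034],
  [[0,0,0],0,0.034],
])

```text
time_s: 31.4
tool_pos: [0.4501, 0.2978, 0.0377]
tool_rot: [-1.2, -2.903, 0.0]
wrist_force: [0.2, -0.8, -4.2]
width: 0.513
```

Emit:
jog_arm([
  [[0,0,0.001],0,0.034],
  [[0,0,0],0,0.034],
])

```text
time_s: 31.65
tool_pos: [0.4501, 0.2978, 0.0375]
tool_rot: [1.2, 2.903, 0.001]
wrist_force: [-1.7, -1.7, 5.2]
width: 0.515
```

Contact as expected at 0.0375. Releasing, then back to the ammonite.

Emit:
jog_arm([
  [[0,0,0],0,0.044],
  [[0,0,0],0,0.05],
  [[0,0,0],0,0.056],
  [[0,0,0],0,0.06],
  [[0,0,-0.01],0,0.06],
  [[0,0,-0.03],0,0.062],
  [[0,0,-0.05],0,0.066],
  [[0,0,-0.03],0,0.066],
  [[0,0,0],0,0.066],
  [[0,0,0],0,0.066],
])

```text
time_s: 32.9
tool_pos: [0.4498, 0.2976, 0.1563]
tool_rot: [-1.2, -2.903, 0.001]
wrist_force: [-0.8, -1.1, -0.9]
width: 0.771
```

```bash
python3 plan.py .496 -.0184 .15 -5
```

```text
tcp [0.4498 0.2976 0.1563] jaw 45.1 tilt 0.03 j6 1.37 w 0.771 F [-0.8 -1.1 -0.9] t 32.9
twist 5 x 0.1748 (total 0.874 ) shift BEFORE twist: total [-0.2558 -0.1911  0.0063] 6 x [-0.0426 -0.0319  0.0011]  AFTER twist: total [-0.3107  0.0736  0.0063] 6 x [-0.0518  0.0123  0.0011]
```

Emit:
jog_arm([
  [[-0.0426,-0.0319,0],0,0.062],
  [[-0.0426,-0.0319,0],0,0.062],
  [[-0.0426,-0.0319,0],0,0.062],
  [[-0.0426,-0.0319,0],0,0.062],
  [[-0.0426,-0.0319,0],0,0.062],
  [[-0.0426,-0.0319,0],0.175,0.062],
  [[0,0,0],0.175,0.062],
  [[0,0,0],0.175,0.06],
  [[0,0,0.02],0.175,0.06],
  [[0,0,0.03],0.174,0.06],
])

```text
time_s: 34.15
tool_pos: [0.4957, -0.0183, 0.1053]
tool_rot: [-2.322, -2.115, 0.001]
wrist_force: [0.3, 0.2, -0.9]
width: 0.7
```

Emit:
jog_arm([
  [[0,0,0.02],0,0.06],
  [[0,0,0],0,0.06],
  [[0,0,0],0,0.06],
])

```text
time_s: 34.52
tool_pos: [0.4959, -0.0182, 0.0866]
tool_rot: [-2.315, -2.122, 0.001]
wrist_force: [1.5, -0.6, 0.9]
width: 0.703
```

```bash
python3 plan.py .496 -.0184 .03 -5
```

```text
tcp [ 0.4959 -0.0182  0.0866] jaw -5.0 tilt 0.05 j6 1.62 w 0.703 F [ 1.5 -0.6  0.9] t 34.525
twist 1 x 0.0003 (total 0.0 ) shift BEFORE twist: total [-0.0002  0.0001  0.0566] 1 x [-0.0002  0.0001  0.0566]  AFTER twist: total [-0.0002  0.0001  0.0566] 1 x [-0.0002  0.0001  0.0566]
```

Emit:
jog_arm([
  [[0,0,0.03],0,0.06],
  [[0,0,0.015],0,0.06],
  [[0,0,0.008],0,0.058],
  [[0,0,0.003],0,0.058],
  [[0,0,0],0,0.058],
  [[0,0,0],0,0.052],
  [[0,0,0],0,0.046],
  [[0,0,0],0,0.042],
  [[0,0,0],0,0.038],
  [[0,0,0],0,0.038],
])

```text
time_s: 35.78
tool_pos: [0.4965, -0.0182, 0.0317]
tool_rot: [2.315, 2.122, 0.002]
wrist_force: [-1.6, -0.3, 4.3]
width: 0.538
```

Emit:
jog_arm([
  [[0,0,0],0,0.038],
  [[0,0,-0.01],0,0.038],
  [[0,0,-0.03],0,0.038],
  [[0,0,-0.05],0,0.038],
  [[0,0,0],0,0.038],
  [[0,0,0],0,0.038],
])

```text
time_s: 36.52
tool_pos: [0.4958, -0.0182, 0.1207]
tool_rot: [2.316, 2.123, 0.0]
wrist_force: [-0.0, 0.1, -1.5]
width: 0.544
```

```bash
python3 plan.py .621 .107 .12 -5; python3 - <<'E'
from h import *
p=camera("scene");print([(round(t["conf"],2),at(p,np.array(t["point"])*[560,420],.09).round(3)) for t in tip_of("ammonite",p)[:2]])
E
```

```text
tcp [ 0.4958 -0.0182  0.1207] jaw -5.0 tilt 0.01 j6 1.62 w 0.544 F [-0.   0.1 -1.5] t 36.525
twist 1 x 0.0003 (total 0.0 ) shift BEFORE twist: total [0.1356 0.1139 0.0007] 3 x [0.0452 0.038  0.0002]  AFTER twist: total [0.1356 0.1139 0.0007] 3 x [0.0452 0.038  0.0002]
[(0.5, array([ 0.493, -0.014,  0.09 ]))]
```

Emit:
jog_arm([
  [[0.0452,0.038,0],0,0.038],
  [[0.0452,0.038,0],0,0.038],
  [[0.0452,0.038,0],0,0.038],
  [[0,0,0.03],0,0.038],
  [[0,0,0.03],0,0.038],
  [[0,0,0.02],0,0.038],
  [[0,0,0.004],0,0.038],
  [[0,0,0],0,0.038],
  [[0,0,0],0,0.038],
])

```text
time_s: 37.75
tool_pos: [0.6221, 0.1071, 0.0377]
tool_rot: [2.315, 2.122, 0.002]
wrist_force: [0.4, 0.2, -1.1]
width: 0.545
```

Emit:
jog_arm([
  [[0,0,0.0015],0,0.038],
  [[0,0,0.001],0,0.038],
  [[0,0,0],0,0.038],
])

```text
time_s: 38.12
tool_pos: [0.6214, 0.107, 0.0344]
tool_rot: [2.316, 2.123, 0.0]
wrist_force: [0.1, 0.6, -2.2]
width: 0.54
```

Emit:
jog_arm([
  [[0,0,0.001],0,0.038],
  [[0,0,0],0,0.038],
])

```text
time_s: 38.38
tool_pos: [0.6213, 0.107, 0.0331]
tool_rot: [-2.316, -2.123, 0.0]
wrist_force: [-0.6, 0.0, -0.8]
width: 0.543
```

Emit:
jog_arm([
  [[0,0,0.001],0,0.038],
  [[0,0,0],0,0.038],
])

```text
time_s: 38.62
tool_pos: [0.6213, 0.1069, 0.032]
tool_rot: [-2.316, -2.123, 0.0]
wrist_force: [0.6, 0.3, -1.1]
width: 0.54
```

Emit:
jog_arm([
  [[0,0,0.0007],0,0.038],
  [[0,0,0],0,0.038],
])

```text
time_s: 38.88
tool_pos: [0.6214, 0.107, 0.0318]
tool_rot: [2.316, 2.123, 0.0]
wrist_force: [-1.3, -0.3, 0.1]
width: 0.541
```

Touching down. One small step more, then release and clear to a spot out of the top camera's way.

Emit:
jog_arm([
  [[0,0,0.0006],0,0.038],
  [[0,0,0],0,0.038],
])

```text
time_s: 39.12
tool_pos: [0.6214, 0.107, 0.0318]
tool_rot: [2.316, 2.123, 0.001]
wrist_force: [-2.4, -0.8, 4.6]
width: 0.543
```

Emit:
jog_arm([
  [[0,0,0],0,0.046],
  [[0,0,0],0,0.052],
  [[0,0,0],0,0.06],
  [[0,0,0],0,0.06],
  [[0,0,-0.015],0,0.06],
  [[0,0,-0.03],0,0.06],
  [[0,0,-0.05],0,0.06],
  [[0,0,-0.05],0,0.06],
  [[0,0,0],0,0.06],
])

```text
time_s: 40.25
tool_pos: [0.6248, 0.1076, 0.183]
tool_rot: [2.311, 2.118, 0.016]
wrist_force: [-0.6, -0.3, 0.0]
width: 0.701
```

```bash
python3 plan.py .35 .1 .18 -5 .127 .484 .25 -5
```

```text
tcp [0.6248 0.1076 0.183 ] jaw -5.0 tilt 0.72 j6 1.83 w 0.701 F [-0.6 -0.3  0. ] t 40.25
twist 1 x 0.0003 (total 0.0 ) shift BEFORE twist: total [-0.0314 -0.2731  0.003 ] 5 x [-0.0063 -0.0546  0.0006]  AFTER twist: total [-0.0315 -0.2731  0.003 ] 5 x [-0.0063 -0.0546  0.0006]
twist 1 x -0.0 (total -0.0 ) shift BEFORE twist: total [ 0.3631 -0.2556 -0.07  ] 8 x [ 0.0454 -0.032  -0.0088]  AFTER twist: total [ 0.3631 -0.2556 -0.07  ] 8 x [ 0.0454 -0.032  -0.0088]
```

Emit:
jog_arm([
  [[0.03,-0.048,-0.006],0,0.06],
  [[0.03,-0.048,-0.006],0,0.06],
  [[0.03,-0.048,-0.006],0,0.06],
  [[0.03,-0.048,-0.006],0,0.06],
  [[0.03,-0.048,-0.006],0,0.06],
  [[0.03,-0.048,-0.006],0,0.06],
  [[0.03,-0.048,-0.006],0,0.06],
  [[0.03,-0.048,-0.006],0,0.06],
  [[0.03,-0.048,-0.006],0,0.06],
  [[0.03,-0.048,-0.006],0,0.06],
])

```text
time_s: 41.5
tool_pos: [0.1676, 0.4481, 0.2361]
tool_rot: [2.316, 2.123, 0.0]
wrist_force: [0.5, 0.7, 0.1]
width: 0.703
```

Emit:
jog_arm([
  [[0.03,-0.048,0],0,0.06],
  [[0,0,0],0,0.06],
])

```text
time_s: 41.75
tool_pos: [0.1209, 0.4832, 0.2355]
tool_rot: [-2.309, -2.13, 0.001]
wrist_force: [0.7, -0.2, 0.8]
width: 0.7
```

```bash
cat > fin.py <<'E'
from h import *
from scipy.optimize import minimize
import sys
rows=[];S=1980
for c in("top","scene"):
    p=camera(c);save(p,"fin_"+c+".png");L=[]
    for n,x,y,z in(("block",.45,-.317,.056),("ammo",.621,.107,.0175),("core",.448,.2995,.024)):
        im=rect(p,x-.0663,x+.0663,y-.0663,y+.0663,z,S)[:262,:262].copy();L.append(im)
    rows.append(np.hstack(L))
    for n,z in(("sawn_block",.022),("stage_plate",.022),("ammonite",.003),("round_dish",0),("drill_core",.003),("long_tray",0),("dust_cap",0),("pocket_lens",0),("loose_stone",0)):
        print(c,n,[(round(t["conf"],2),at(p,np.array(t["point"])*[560,420],z)[:2].round(3).tolist()) for t in tip_of(n,p)[:3]])
    # plate: dark disc at z .022 / block: sandy region at z .056
    im=rect(p,.38,.52,-.387,-.247,.022,3000);h=cv2.cvtColor(im,cv2.COLOR_RGB2HSV)
    e=lambda m,z:None
    m=((im.max(2)<75)|((h[...,1]>75))).astype(np.uint8);m=cv2.morphologyEx(cv2.morphologyEx(m,3,np.ones((21,21))),2,np.ones((31,31)))
    q=max(cv2.findContours(m,0,1)[0],key=cv2.contourArea);(u,v),r=cv2.minEnclosingCircle(q);el=cv2.fitEllipse(q)
    print("plate",.52-el[0][1]/3000,-.247-el[0][0]/3000,np.array(el[1])/3)
    im=rect(p,.38,.52,-.387,-.247,.056,3000);h=cv2.cvtColor(im,cv2.COLOR_RGB2HSV)
    m=((im.max(2)>100)&(h[...,1]>75)).astype(np.uint8);m=cv2.morphologyEx(cv2.morphologyEx(m,3,np.ones((25,25))),2,np.ones((25,25)))
    q=min(cv2.findContours(m,0,1)[0],key=lambda q:-cv2.pointPolygonTest(q,(210,210),True));r=cv2.minAreaRect(q);print("blocktop",.52-r[0][1]/3000,-.247-r[0][0]/3000,np.array(r[1])/3)
cv2.imwrite("pics/fin.png",np.vstack(rows)[...,::-1])
E
python3 fin.py; python3 plan.py
```

```text
top sawn_block [(0.55, [0.451, -0.31])]
top stage_plate [(0.9, [0.455, -0.319])]
top ammonite [(0.96, [0.623, 0.11])]
top round_dish [(0.95, [0.623, 0.102]), (0.54, [0.469, 0.134])]
top drill_core [(0.69, [0.341, -0.003]), (0.58, [0.445, 0.292]), (0.56, [0.289, 0.23])]
top long_tray [(0.62, [0.447, 0.297])]
top dust_cap [(0.68, [0.474, 0.139])]
top pocket_lens [(0.87, [0.648, -0.087]), (0.47, [0.47, 0.135])]
top loose_stone [(0.57, [0.625, 0.353]), (0.47, [0.447, 0.301])]
plate 0.4516492869059245 -0.31491542561848956 [91.49976603 91.98578898]
blocktop 0.44965972900390627 -0.3154767659505208 [43.66873678 58.08689372]
scene sawn_block [(0.63, [0.448, -0.327])]
scene stage_plate [(0.76, [0.447, -0.313])]
scene ammonite [(0.59, [0.62, 0.112])]
scene round_dish [(0.62, [0.625, 0.095]), (0.4, [0.465, 0.144])]
scene drill_core [(0.87, [0.446, 0.298]), (0.72, [0.342, -0.007]), (0.69, [0.284, 0.235])]
scene long_tray [(0.95, [0.444, 0.306])]
scene dust_cap [(0.59, [0.463, 0.148]), (0.41, [0.638, -0.101])]
scene pocket_lens [(0.62, [0.639, -0.103])]
scene loose_stone [(0.8, [0.627, 0.339])]
plate 0.44652326965332034 -0.32160242716471354 [ 88.41342163 101.56748454]
blocktop 0.44953166707356773 -0.31316073099772135 [49.41469828 55.64785767]
tcp [0.124  0.4816 0.2359] jaw -5.0 tilt 0.0 j6 2.98 w 0.701 F [-0.1 -0.9 -0.3] t 42.75
```

View pics/fin.png

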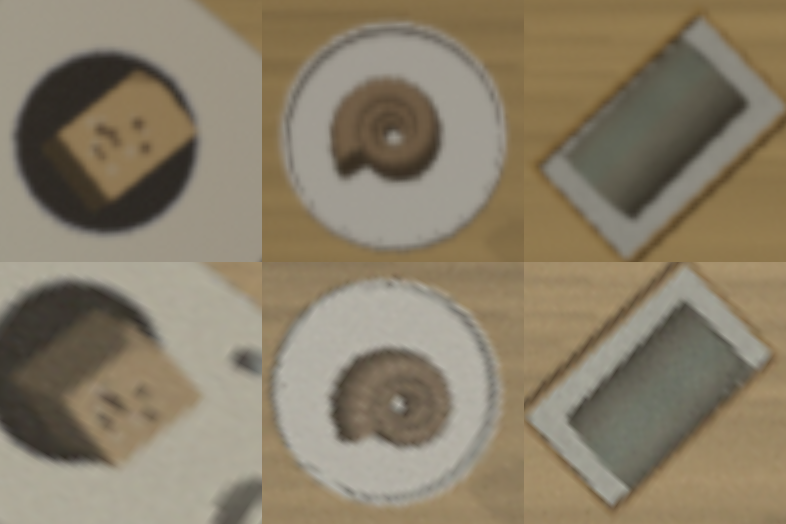

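The block's top face is within about 2 mm of the plate centre in the top view. The ammonite lies flat in the dish and the core lies flat along the long tray. Handing in.

```bash
python3 -c "
from rig import *
print(close_job())"
```

```text
the job is handed in; nothing more can be done
None
```

The job is handed in after about 43 s of robot time. The sawn block is on the stage plate, the ammonite is in the round dish and the drill core is in the long tray. I parked the ammonite in the square tray, moved the block and then the core, and put the ammonite in the dish last. Each specimen was lowered until it touched before I let go, at no more than about 13 N.

**Final checks**
- **Block:** its top face is about 2 mm from the plate centre in the top camera. The scene camera's plate fit was distorted and its block outline unreliable, so I did not use that view for the centring.
- **Ammonite and core:** both cameras show the ammonite near the middle of the dish and the core along the long tray, clear of its walls. Both look flat.
- **Bystanders:** the dust cap, pocket lens and loose stone read within about 15 mm of their start positions. That is within the detectors' scatter, and the arm never went to them. The green and yellow look-alikes also read where they were.

**What went wrong:** the first grasp of the core turned it about 14° in the dish, and the opening read 51 mm instead of 46. I released it, measured again and regrasped it squarely. While backing off for that, one move went the wrong way and took the arm out to the edge of its reach; nothing was touched.

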